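# Raise the ratchet serving stand three clicks and set the chopstick rest on it

## Robot

A 6-joint arm with a two-finger parallel gripper is mounted at the origin on the work surface. World frame = base frame: x ahead of the robot, y to its left, z up, the work surface at z = 0. Lengths are in m, angles in rad, forces in N, time in s.
With the tool pointing down it reaches from about 0.275 to 0.85 m from the base axis. Payload 5.2 kg.
Tool frame: the origin (TCP) lies midway between the tips of the shut fingers; the grasp point (between the pads) lies 19 mm behind it (robot.pinch_z is the distance from the TCP to the grasp point, in m); z points along the fingers, y is the direction in which the jaws open and shut (so a half turn about z gives the same grasp; the last joint's range is limited). The gripper opens to 85 mm and grips with 20 to 120 N. Pads are 22 mm wide; open, the fingers measure 114 mm over their backs; the gripper's body (76 mm by 85 mm) begins 54 mm behind the grasp point. The pads swing forward as they close: fully open they stand 13 mm farther back than shut.
Start: joints at [1.096, 0.259, 1.535, -0, 1.348, -0.203], TCP at [0.148, 0.53, 0.231] pointing down, gripper open.
Joint ranges: [-3.14, 3.14], [-0.91, 2.08], [0.19, 2.58], [-1.22, 4.36], [0.22, 2.71], [-3.12, 3.12]. Speed limits (rad/s): [2.57, 2.57, 3.14, 3.14, 3.14, 3.14].

## Interface

Orientations are given as a 3x3 rotation matrix whose columns are the frame's x, y, z axes.
In Python, from plant import monitor, vision, robot gives the robot as it stands.
- The arm moves only by the shell command python3 -m handwheel 'ROWS'. ROWS is JSON, a list of rows, each a list of 3 entries, a list of its own where there are three numbers: the opening, from 0 (shut) to 1 (fully open), then the shift along the tool's x, y, z in cm, then the turn, a rotation vector about the tool's x, y, z in degrees. In form: [[jaw, [tx, ty, tz], [ax, ay, az]], ...]. A call has 1 to 20 rows; each row shifts and turns the pose as measured when the row begins, along the tool's axes as they then stand; what a row does not reach is not made up. A row lasts 1/8 s, in which the tool goes at most 62.5 mm and 10.7 degrees, less where a joint would pass 70% of its speed; a pose out of reach is approached as far as the arm can. A call with a gripper value outside its range is refused whole. The fingers move at their own pace and stop on an object; the grip force is fixed at half the most. Time passes only in rows, so rows that do not move let the fingers close. It gives the time, the measured TCP pose, the force and the opening at its end, in the units of the state.
- monitor.get_state(): the state, without advancing time (a new reading comes with each control period).
- vision.camera(name): name is "side" or "top"; returns a dict with "image" (480x640x3 uint8, red, green, blue), "depth" (480x640 float32, m along the optical axis (not along the pixel's ray), 0 where there is no reading), "K" (3x3 intrinsics, pixels), "T" (4x4, takes a point from camera to world coordinates). Camera axes: x right, y down, z forward; pixel columns grow to the right and rows downward; lengths in m; the calibration is good to about 2 mm. A picture is of the moment at which its call begins.
- robot.finish_job(): hands the job in, once; it reports no verdict.
Trained networks look in the newest picture that a camera, given by its name, has taken for a name from the list of things; names that differ only in an ending like _2 or _b are one class to them, and where a whole thing is asked for, a point or a joint stands for the part that bears it (a point fixed in the world has none). Each returns a list of dicts, best first, with "score" (0 to 1); they miss things now and then, are a little off and sometimes report something else, mostly with a low value. They report only what shows in the picture. A call takes as long as a camera call. They do not tell look-alikes from the thing itself.
- vision.spot_in(camera, query): "at" ([row, column] in pixels, amid what is visible of it).
- vision.silhouettes(camera, query): "pixels" (480x640 bool, what is visible of it) and "at" ([row, column] in pixels, amid what is visible of it).
- vision.landmark_of(camera, query): "at" ([row, column] in pixels: a listed point, or the origin of a listed thing).
The state is a dict: "time_s": time; "joint_pos": joint angles; "qvel": joint speeds; "joint_efforts": joint torques, N m; "position": TCP position; "tool_rot": TCP orientation; "contact_force": force on the tool from outside, world axes, zero at the start; "wrist_torque": the same for the moment, N m; "width": finger opening in m.
Only numpy, scipy, OpenCV 4.12 (cv2) and the standard library are available. Lean on these libraries where they do the work, as an engineer would, in place of code of your own. Each camera call takes 0.05 s, during which the arm holds its last target.

## Task

Pull the tray of the serving stand up by its grip until the ratchet has clicked exactly three times, and let it settle on that third notch without forcing it. Then gently set the ceramic chopstick rest upright on the raised tray, beside the grip, and leave everything else on the counter where it is.

Things in the scene. Friction and masses are not known exactly. Their poses are not given: they have to be found in the camera images.
- stand: fixed serving stand: black foot 120 x 150 x 12 mm and a square steel neck 40 x 40 mm, up to 100 mm above the counter. Origin: centre of the foot's underside; z up, y along the tray's long side. A spring pawl with a dark thumb tab sits in the neck on the +x side (tab to 34 mm from the axis, 70 to 97 mm up): it lets the column rise and holds it from sinking.
- riser: the stand's moving part, 0.35 to 0.6 kg: toothed column, tray and grip in one, sliding straight up in the neck (78 mm to a hard stop; never down past a notch). Origin: centre of the tray's upper face, 110 mm above the counter at the start (fully down); axes as the stand's. Flat wooden tray 110 mm (x) x 260 mm (y) x 8 mm, no rim.
- grip (a point): middle of the riser's wooden grip, 67 mm above the tray's upper face on its centre: 18 mm (x) x 44 mm (y) x 34 mm high, top 84 mm above the tray, on a 12 x 14 mm stem 50 mm high. Pinch it from above across x.
- notches (a point): mouth of the neck, 100 mm up. Four teeth hidden in it, 11 mm or more apart; the pawl sits higher or lower each time (first click at least 10 mm up): go by feel. First the weight pulls (4 to 6 N); each tooth adds 4 to 10 N over some 6 mm; at the click the pull drops at once below the weight for 1 to 2 mm, then is the weight again; the next push starts 4 mm or more after the click. Let go, it rests on the pawl.
- chopstick_rest: white glazed ceramic chopstick rest, a low saddle 60 mm (x) x 20 mm (y) x 12 mm, with two 12 mm long end ridges that rise to 16 mm; 45 g. Origin: centre of its underside, z up. Lies flat on the counter, left or right of the stand.
- cup_a: bystander: orange silicone baking cup, 64 mm across the rim, 32 mm high. Origin: centre of its underside.
- cup_b: bystander: a second orange baking cup, the same size.
- bento: bystander: closed black two-tier bento box, 116 x 196 x 91 mm, on the left. Origin: centre of its underside.
- rice_paddle: bystander: wooden rice paddle, 232 mm long (x), blade 58 mm wide, lying on the counter. Origin: under its middle.
Things that resemble listed ones, but are neither listed nor needed, are in the scene too. Of the things that look like the chopstick_rest, the smallest one is meant.

How it is judged:
On the way:
1. the tray rests on the third notch, let go (distance between tooth3 and third_notch below 0.003 m and linear speed of riser below 0.01 m/s and contact force between the fingers and riser below 0.1 N), for 0.3 s.
At the end, for the whole second after the job is handed in: The tray rests on the third notch, its third tooth within 3 mm of its seat on the pawl (one click fewer or more fails) and the chopstick rest stands on the tray, upright within 0.1 rad, its underside on the tray's upper face within 4 mm, everything let go and still (distance between tooth3 and third_notch below 0.003 m and x of chopstick_rest in the frame of riser between -0.055 and 0.055 m and y of chopstick_rest in the frame of riser between -0.13 and 0.13 m and z of chopstick_rest in the frame of riser between -0.003 and 0.004 m and angle between chopstick_rest's own z axis and vertical below 0.1 rad and linear speed of chopstick_rest below 0.02 m/s and linear speed of riser below 0.01 m/s); the robot touches nothing.
It fails at once if the riser is forced against the pawl with more than 30 N (contact force between riser and pawl_tip above 30 N).
It fails at once if the chopstick rest hits or is pressed on the tray with more than 15 N (contact force between chopstick_rest and riser above 15 N).
It fails at once if the chopstick rest is dropped from more than about 18 mm (falls free faster than 0.6 m/s) (linear speed of chopstick_rest above 0.6 m/s and contact force between the fingers and chopstick_rest below 0.05 N).
It fails at once if a baking cup is moved more than 20 mm (distance of any of cup_a, cup_b from where it was at the start of the episode above 0.02 m).
It fails at once if the bento or the rice paddle is moved more than 20 mm (distance of any of bento, rice_paddle from where it was at the start of the episode above 0.02 m).
It also fails if it takes over 72 s, if anything falls off the work surface, if the arm or the gripper's body presses on something with over 40 N, if the wrist force passes 120 N, or if a joint passes its speed limit or range.

## Working session

There is one attempt and no reset: what is moved stays moved. The work goes in short steps, Python scripts to look and compute and a shell command to move; the robot and the scene stay as the last step left them, time stands still between calls to the robot, and variables do not carry over. Pictures are saved under pics/ and viewed, and the job is handed in when it is done.

```bash
mkdir -p pics; ls
cat > h.py <<'E'
import numpy as np, cv2
from plant import monitor, vision, robot
def cam(n,save=None):
    c=vision.camera(n)
    if save: cv2.imwrite('pics/'+save,c['image'][:,:,::-1])
    return c
def pts(c):
    d=c['depth'];K=c['K'];v,u=np.mgrid[0:480,0:640]
    P=np.stack([(u-K[0,2])/K[0,0]*d,(v-K[1,2])/K[1,1]*d,d],-1)
    W=P@c['T'][:3,:3].T+c['T'][:3,3]
    W[d==0]=np.nan
    return W
E
python3 - <<'E'
from h import *
s=monitor.get_state();print({k:np.round(v,3) if not isinstance(v,dict) else v for k,v in s.items()}, robot.pinch_z)
for n in ['side','top']:
    c=cam(n,n+'0.png');W=pts(c);print(n,c['T'][:3,3].round(3))
    for q in ['riser','grip','chopstick_rest','cup_a','bento','rice_paddle','stand']:
        for r in vision.silhouettes(n,q):
            p=W[r['pixels']];p=p[~np.isnan(p[:,0])]
            if len(p): print(q,round(r['score'],2),np.round(r['at']),len(p),np.median(p,0).round(3),np.percentile(p,3,axis=0).round(3),np.percentile(p,97,axis=0).round(3))
E
```

```text
pics
{'time_s': np.float64(0.0), 'joint_pos': array([ 1.096,  0.259,  1.536,  0.   ,  1.348, -0.203]), 'qvel': array([-0.002, -0.001, -0.   , -0.001,  0.002, -0.002]), 'joint_efforts': array([-3.0000e-03, -4.4603e+01, -2.9056e+01, -1.0000e-03,  1.2000e-02,
       -0.0000e+00]), 'position': array([0.147, 0.529, 0.23 ]), 'tool_rot': array([[-0.963,  0.268, -0.001],
       [ 0.268,  0.963, -0.002],
       [ 0.   , -0.002, -1.   ]]), 'contact_force': array([-0.348, -0.119, -0.545]), 'wrist_torque': array([-0.037,  0.006,  0.011]), 'width': np.float64(0.085)} 0.0187
side [0.301 0.715 0.673]
riser 0.68 [258. 300.] 5080 [0.551 0.054 0.11 ] [ 0.471 -0.071  0.107] [0.634 0.16  0.189]
riser 0.59 [196. 342.] 612 [ 0.587 -0.371  0.012] [ 0.519 -0.396  0.006] [ 0.726 -0.333  0.017]
chopstick_rest 0.9 [457. 266.] 1231 [0.496 0.395 0.018] [0.481 0.354 0.007] [0.513 0.433 0.025]
chopstick_rest 0.81 [425. 340.] 1211 [0.401 0.32  0.018] [0.361 0.3   0.002] [0.441 0.335 0.025]
chopstick_rest 0.65 [384. 286.] 445 [0.511 0.263 0.012] [0.485 0.243 0.001] [0.539 0.281 0.017]
cup_a 0.92 [216. 376.] 411 [ 0.
[... 811 characters left out ...]
322 -0.333 -0.001] [ 0.377 -0.281  0.034]
cup_a 0.58 [261. 416.] 494 [ 0.473 -0.279  0.012] [ 0.443 -0.302 -0.001] [ 0.497 -0.247  0.034]
cup_a 0.19 [226. 294.] 5536 [0.543 0.041 0.109] [ 0.468 -0.074  0.008] [0.632 0.153 0.183]
bento 0.68 [182. 172.] 4461 [0.646 0.333 0.089] [0.59  0.242 0.017] [0.714 0.427 0.094]
rice_paddle 0.56 [219. 453.] 1069 [ 0.579 -0.372  0.012] [ 0.517 -0.399  0.006] [ 0.718 -0.337  0.018]
rice_paddle 0.16 [240. 203.] 153 [0.507 0.261 0.012] [0.486 0.245 0.007] [0.53  0.277 0.018]
stand 0.83 [226. 293.] 5467 [0.543 0.04  0.109] [ 0.468 -0.074  0.01 ] [0.63  0.152 0.185]
stand 0.65 [222. 453.] 1215 [ 0.582 -0.372  0.011] [ 0.518 -0.4   -0.001] [ 0.719 -0.336  0.017]
```

View pics/side0.png

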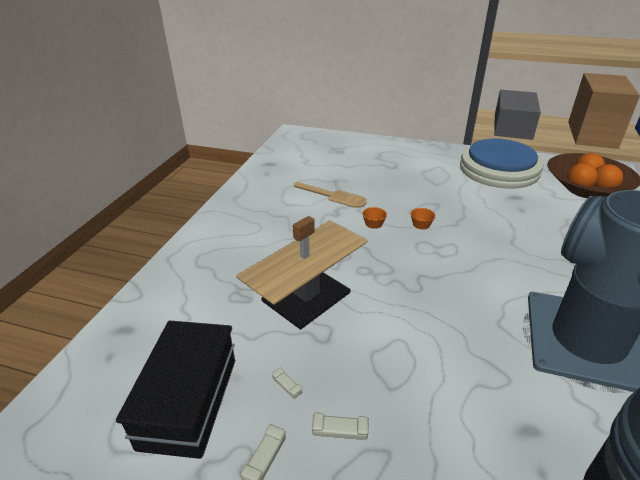

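View pics/top0.png

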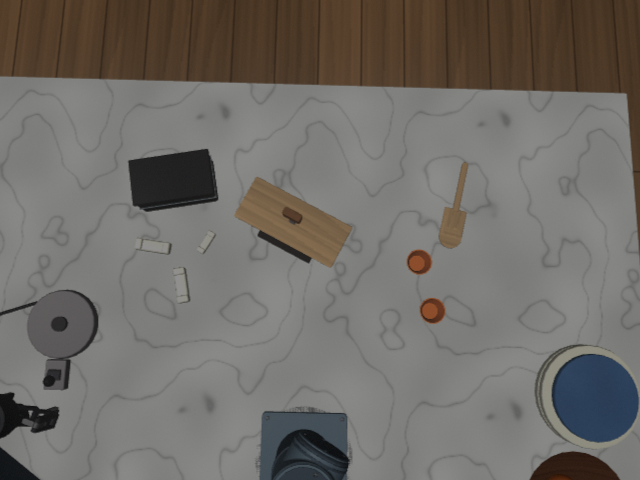

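Run:
```python
from h import *
for n in ['side','top']:
    c=cam(n);W=pts(c);R=W.reshape(-1,3);R=R[~np.isnan(R[:,0])]
    def rect(m,l):
        p=R[m];
        r=cv2.minAreaRect((p[:,:2]*1000).astype(np.float32));print(n,l,len(p),p.mean(0).round(4),[np.round(x,1) for x in r])
    x,y,z=R.T
    t=(abs(x-.55)<.12)&(abs(y-.04)<.18)
    rect(t&(z>.103)&(z<.115),'tray')
    rect(t&(z>.186)&(z<.199),'griptop')
    rect(t&(z>.165)&(z<.199),'grip')
    rect((abs(x-.511)<.045)&(abs(y-.261)<.032)&(z>.006)&(z<.03),'rest')
    rect((abs(x-.511)<.045)&(abs(y-.261)<.032)&(z>.0135)&(z<.03),'ridges')
```

```text
side tray 4515 [0.5528 0.0549 0.1102] [array([551.9,  39.5]), array([261.5, 113. ]), np.float64(62.9)]
side griptop 177 [0.5506 0.0429 0.1924] [array([552.1,  39.7]), array([43.1, 20. ]), np.float64(64.0)]
side grip 379 [0.5495 0.0449 0.1834] [array([551.9,  39.6]), array([45.8, 20. ]), np.float64(63.5)]
side rest 399 [0.511  0.2623 0.013 ] [array([511.8, 260.4]), array([20.6, 60.8]), np.float64(61.0)]
side ridges 156 [0.5108 0.2612 0.0157] [array([511.9, 260.1]), array([19.4, 60.1]), np.float64(60.1)]
top tray 4801 [0.5481 0.0381 0.1092] [array([550. ,  39.1]), array([260.3, 110.6]), np.float64(63.1)]
top griptop 166 [0.5489 0.0384 0.1925] [array([549.8,  38.6]), array([43.6, 18.6]), np.float64(63.2)]
top grip 199 [0.5477 0.0382 0.1897] [array([549.7,  38.6]), array([43.4, 19.1]), np.float64(64.8)]
top rest 188 [0.5097 0.2598 0.0124] [array([509.2, 259.7]), array([30.9, 60.1]), np.float64(45.4)]
top ridges 68 [0.5095 0.2606 0.0161] [array([510.3, 260.1]), array([20.4, 58.3]), np.float64(58.8)]
```

The side view shows the stand at about (290, 300) with its tray's long axis at about 63°. The three ceramic rests are at (286, 384), (266, 457) and (340, 425); the smallest is the one at (286, 384), which is 60 x 20 mm and lies at about (0.511, 0.260). The cups, paddle and bento are all clear of the path.

```bash
cat >> h.py <<'E'
def plan(x,y,z,th,n,jaw=1):
    """rows to go to TCP x,y,z with tool-y azimuth th (deg), tool down, n rows"""
    s=monitor.get_state();p=s['position'];R=s['tool_rot']
    t=np.radians(th);yy=np.array([np.cos(t),np.sin(t),0]);zz=np.array([0,0,-1.]);Rt=np.stack([np.cross(yy,zz),yy,zz],1)
    from scipy.spatial.transform import Rotation as Ro
    rv=Ro.from_matrix(R.T@Rt).as_rotvec()
    d=(np.array([x,y,z])-p)/n
    rows=[]
    for i in range(n):
        Ri=R@Ro.from_rotvec(rv*i/n).as_matrix()
        rows.append([jaw,[round(float(v),2) for v in Ri.T@d*100],[round(float(v),1) for v in np.degrees(rv/n)]])
    print('now',p.round(4),'yaz',np.degrees(np.arctan2(R[1,1],R[0,1])).round(2),'tilt',R[:,2].round(4),'F',s['contact_force'].round(2),'w',s['width'].round(4),'t',s['time_s'])
    print(str(rows).replace(' ',''))
E
python3 -c "
from h import *
plan(.551,.039,.23,-27,12)"
```

```text
Traceback (most recent call last):
  File "h.py", line 24, in plan
    print('now',p.round(4),'yaz',np.degrees(np.arctan2(R[1,1],R[0,1])).round(2),'tilt',R[:,2].round(4),'F',s['contact_force'].round(2),'w',s['width'].round(4),'t',s['time_s'])
                                                                                                                                           ^^^^^^^^^^^^^^^^
AttributeError: 'float' object has no attribute 'round'
```

```bash
sed -i "s/s\['width'\].round(4)/round(s['width'],4)/" h.py
python3 -c "
from h import *
plan(.551,.039,.23,-27,12)"
```

```text
now [0.1477 0.5298 0.2313] yaz 74.43 tilt [ 0.  0. -1.] F [ 0.2   0.97 -0.98] w 0.0852 t 0.9
[[1,[-4.34,-3.04,0.01],[0.0,-0.0,8.5]],[1,[-4.74,-2.37,0.01],[0.0,-0.0,8.5]],[1,[-5.03,-1.65,0.01],[0.0,-0.0,8.5]],[1,[-5.22,-0.89,0.01],[0.0,-0.0,8.5]],[1,[-5.29,-0.11,0.01],[0.0,-0.0,8.5]],[1,[-5.25,0.67,0.01],[0.0,-0.0,8.5]],[1,[-5.1,1.43,0.01],[0.0,-0.0,8.5]],[1,[-4.83,2.17,0.01],[0.0,-0.0,8.5]],[1,[-4.46,2.85,0.01],[0.0,-0.0,8.5]],[1,[-3.99,3.48,0.01],[0.0,-0.0,8.5]],[1,[-3.44,4.03,0.01],[0.0,-0.0,8.5]],[1,[-2.81,4.49,0.01],[0.0,-0.0,8.5]]]
```

```bash
python3 -m handwheel '[[1,[-4.3,-3.0,0],[0,0,8.5]],[1,[-4.7,-2.4,0],[0,0,8.5]],[1,[-5.0,-1.65,0],[0,0,8.5]],[1,[-5.2,-0.9,0],[0,0,8.5]],[1,[-5.3,-0.1,0],[0,0,8.5]],[1,[-5.2,0.7,0],[0,0,8.5]],[1,[-5.1,1.4,0],[0,0,8.5]],[1,[-4.8,2.2,0],[0,0,8.5]],[1,[-4.5,2.9,0],[0,0,8.5]],[1,[-4.0,3.5,0],[0,0,8.5]],[1,[-3.4,4.0,0],[0,0,8.5]],[1,[-2.8,4.5,0],[0,0,8.5]]]'
python3 -c "
from h import *
plan(.551,.039,.23,-27,3)"
```

```text
time_s: 2.4
position: [0.5476, 0.0173, 0.2332]
tool_rot: [[0.508, 0.861, 0.008], [0.861, -0.508, 0.004], [0.008, 0.004, -1.0]]
contact_force: [1.1, 0.6, -0.1]
width: 0.0853
now [0.5476 0.0173 0.2332] yaz -30.51 tilt [ 0.0075  0.0044 -1.    ] F [ 1.08  0.61 -0.11] w 0.0853 t 2.4
[[1,[0.68,-0.27,0.11],[0.1,-0.1,-1.2]],[1,[0.69,-0.26,0.11],[0.1,-0.1,-1.2]],[1,[0.69,-0.24,0.11],[0.1,-0.1,-1.2]]]
```

```bash
python3 -m handwheel '[[1,[0,0,0],[0,0,0]],[1,[0.9,-0.35,0.1],[0,0,-2.5]],[1,[0.9,-0.35,0.1],[0,0,-0.8]],[1,[0,0,0],[0,0,0]]]'
python3 -c "
from h import *
plan(.551,.039,.23,-27,1)
c=cam('side','s1.png')"
```

```text
time_s: 2.9
position: [0.5508, 0.0368, 0.2306]
tool_rot: [[0.455, 0.891, 0.007], [0.891, -0.455, 0.005], [0.007, 0.004, -1.0]]
contact_force: [-0.2, -0.4, 0.0]
width: 0.0856
now [0.5508 0.0368 0.2306] yaz -27.05 tilt [ 0.0066  0.0049 -1.    ] F [-0.2  -0.35  0.03] w 0.0856 t 2.9
[[1,[0.2,-0.08,0.06],[0.2,-0.4,-0.0]]]
```

View pics/s1.png

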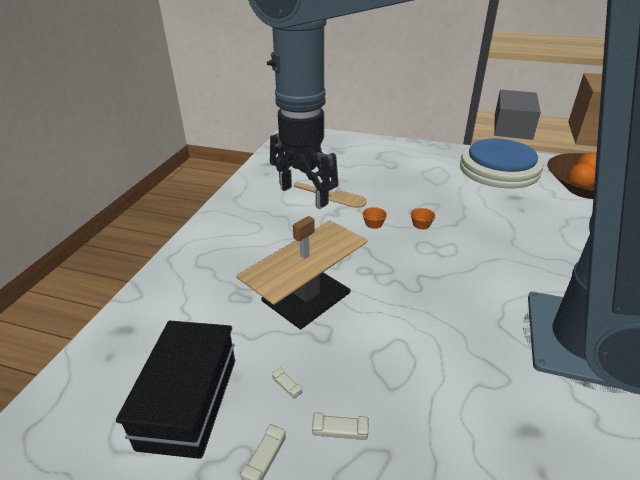

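The open gripper is directly above the grip at (303, 228), with its jaws lined up across the tray's x axis. I'll go down and pinch.

```bash
python3 -m handwheel '[[1,[0.2,-0.1,1.5],[0.2,-0.4,0]],[1,[0,0,2.5],[0,0,0]],[1,[0,0,2.3],[0,0,0]],[1,[0,0,0.6],[0,0,0]],[1,[0,0,0],[0,0,0]]]'
python3 -c "
from h import *
plan(.551,.039,.158,-27,1)
c=cam('side','s2.png')
cv2.imwrite('pics/s2c.png',cv2.resize(c['image'][150:310,220:400,::-1],None,fx=4,fy=3.7))"
```

```text
time_s: 3.58
position: [0.5495, 0.0413, 0.1579]
tool_rot: [[0.452, 0.892, -0.001], [0.892, -0.452, -0.001], [-0.001, -0.001, -1.0]]
contact_force: [-0.1, 0.5, 0.7]
width: 0.0855
now [0.5495 0.0413 0.1579] yaz -26.86 tilt [-1.1e-03 -7.0e-04 -1.0e+00] F [-0.06  0.5   0.66] w 0.0855 t 3.575
[[1,[-0.14,0.24,-0.01],[-0.0,0.1,0.1]]]
```

View pics/s2c.png

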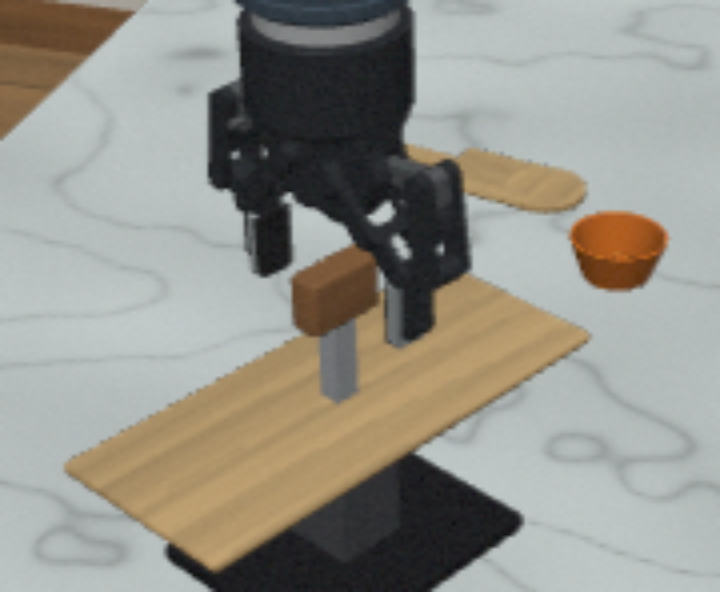

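The open fingers straddle the grip. I'll correct the 2 mm offset, close, and let it settle.

```bash
python3 -m handwheel '[[1,[-0.1,0.2,0],[0,0,0]],[0.6,[0,0,0],[0,0,0]],[0,[0,0,0],[0,0,0]],[0,[0,0,0],[0,0,0]],[0,[0,0,0],[0,0,0]],[0,[0,0,0],[0,0,0]]]'
python3 -m handwheel '[[0,[0,0,0],[0,0,0]],[0,[0,0,0],[0,0,0]]]'
python3 -m handwheel '[[0,[0,0,0],[0,0,0]],[0,[0,0,0],[0,0,0]]]'
```

```text
time_s: 4.38
position: [0.5521, 0.0393, 0.1609]
tool_rot: [[0.452, 0.892, 0.003], [0.892, -0.452, -0.001], [0.001, 0.003, -1.0]]
contact_force: [1.2, -0.2, -2.6]
width: 0.0175
time_s: 4.62
position: [0.5521, 0.0393, 0.1609]
tool_rot: [[0.452, 0.892, 0.003], [0.892, -0.452, -0.001], [0.001, 0.003, -1.0]]
contact_force: [-0.6, 0.9, 2.0]
width: 0.0173
time_s: 4.88
position: [0.5521, 0.0393, 0.1609]
tool_rot: [[0.452, 0.892, 0.003], [0.892, -0.452, -0.001], [0.001, 0.003, -1.0]]
contact_force: [-0.6, -0.1, 0.2]
width: 0.0171
```

```bash
f(){ grep -E "position|contact|time|width" | tr '\n' ' '; echo; }
python3 -m handwheel '[[0,[0,0,-0.2],[0,0,0]]]'|f
python3 -m handwheel '[[0,[0,0,-0.2],[0,0,0]]]'|f
python3 -m handwheel '[[0,[0,0,-0.2],[0,0,0]]]'|f
python3 -m handwheel '[[0,[0,0,0],[0,0,0]]]'|f
```

```text
time_s: 5.0 position: [0.5521, 0.0393, 0.1622] contact_force: [2.8, 0.4, -6.2] width: 0.0172 
time_s: 5.12 position: [0.5521, 0.0392, 0.1636] contact_force: [2.5, 0.6, -6.3] width: 0.0176 
time_s: 5.25 position: [0.5521, 0.0393, 0.1653] contact_force: [1.3, 0.8, -6.0] width: 0.0175 
time_s: 5.38 position: [0.5521, 0.0393, 0.1653] contact_force: [1.8, -0.1, -5.6] width: 0.0173
```

```bash
f(){ grep -E "position|contact" | tr '\n' ' '; echo; }
python3 -m handwheel '[[0,[0,0,-0.15],[0,0,0]]]'|f
python3 -m handwheel '[[0,[0,0,-0.15],[0,0,0]]]'|f
python3 -m handwheel '[[0,[0,0,-0.15],[0,0,0]]]'|f
python3 -m handwheel '[[0,[0,0,-0.15],[0,0,0]]]'|f
python3 -m handwheel '[[0,[0,0,-0.15],[0,0,0]]]'|f
python3 -m handwheel '[[0,[0,0,-0.15],[0,0,0]]]'|f
```

```text
position: [0.5521, 0.0392, 0.1667] contact_force: [1.3, 0.9, -7.0] 
position: [0.5521, 0.0393, 0.1679] contact_force: [3.4, -0.5, -11.7] 
position: [0.552, 0.0393, 0.1688] contact_force: [4.5, 0.0, -14.6] 
position: [0.552, 0.0393, 0.1696] contact_force: [5.9, 0.1, -15.6] 
position: [0.552, 0.0393, 0.17] contact_force: [6.6, 0.1, -17.9] 
position: [0.552, 0.0393, 0.1704] contact_force: [5.4, -0.3, -15.1]
```

```bash
f(){ grep -E "position|contact" | tr '\n' ' '; echo; }
python3 -m handwheel '[[0,[0,0,-0.15],[0,0,0]]]'|f
python3 -m handwheel '[[0,[0,0,-0.15],[0,0,0]]]'|f
python3 -m handwheel '[[0,[0,0,-0.15],[0,0,0]]]'|f
```

```text
position: [0.552, 0.0393, 0.1707] contact_force: [6.1, 0.2, -17.6] 
position: [0.552, 0.0393, 0.1707] contact_force: [5.8, -0.5, -19.4] 
position: [0.552, 0.0393, 0.1712] contact_force: [5.8, -1.0, -17.1]
```

```bash
python3 -c "
from h import *
c=cam('side','s3.png');W=pts(c);R=W.reshape(-1,3);x,y,z=R.T
m=(abs(x-.55)<.12)&(abs(y-.1)<.08)&(z>.103)&(z<.2);print(np.median(R[m],0),m.sum())
h=np.histogram(z[m],20);print(h)
plan(.552,.039,.17,-27,1)"
```

```text
[0.56565238 0.08770112 0.1206771 ] 3448
(array([ 114, 2458,  485,   16,   18,   15,   17,   15,   16,   20,   16,
         10,    4,   10,   26,   38,   44,   38,   41,   47]), array([0.11283814, 0.11719155, 0.12154496, 0.12589837, 0.13025178,
       0.13460519, 0.13895861, 0.14331202, 0.14766543, 0.15201884,
       0.15637225, 0.16072566, 0.16507907, 0.16943249, 0.1737859 ,
       0.17813931, 0.18249272, 0.18684613, 0.19119954, 0.19555295,
       0.19990637]))
now [0.552  0.0393 0.1713] yaz -26.92 tilt [-3.5e-03  6.0e-04 -1.0e+00] F [  4.75   0.05 -16.93] w 0.0174 t 6.55
[[1,[-0.02,0.02,0.13],[-0.2,0.1,0.1]]]
```

```bash
f(){ grep -E "position|contact" | tr '\n' ' '; echo; }
python3 -m handwheel '[[0,[0,0,-0.22],[0,0,0]]]'|f
python3 -m handwheel '[[0,[0,0,-0.22],[0,0,0]]]'|f
python3 -m handwheel '[[0,[0,0,-0.22],[0,0,0]]]'|f
python3 -m handwheel '[[0,[0,0,-0.22],[0,0,0]]]'|f
```

```text
position: [0.552, 0.0393, 0.173] contact_force: [2.1, -0.7, -4.0] 
position: [0.552, 0.0393, 0.1759] contact_force: [0.5, -0.4, -6.1] 
position: [0.552, 0.0393, 0.179] contact_force: [1.2, -0.2, -7.1] 
position: [0.552, 0.0393, 0.1819] contact_force: [1.5, -0.7, -6.8]
```

```bash
f(){ grep -E "position|contact" | tr '\n' ' '; echo; }
python3 -m handwheel '[[0,[0,0,-0.12],[0,0,0]]]'|f
python3 -m handwheel '[[0,[0,0,-0.12],[0,0,0]]]'|f
python3 -m handwheel '[[0,[0,0,-0.12],[0,0,0]]]'|f
python3 -m handwheel '[[0,[0,0,-0.15],[0,0,0]]]'|f
```

```text
position: [0.552, 0.0393, 0.1832] contact_force: [3.2, 0.4, -13.6] 
position: [0.552, 0.0393, 0.1839] contact_force: [4.6, 0.6, -13.3] 
position: [0.552, 0.0393, 0.1843] contact_force: [4.9, 1.0, -16.0] 
position: [0.552, 0.0393, 0.1852] contact_force: [2.6, 0.2, -13.8]
```

```bash
f(){ grep -E "position|contact" | tr '\n' ' '; echo; }
python3 -m handwheel '[[0,[0,0,-0.18],[0,0,0]]]'|f
python3 -m handwheel '[[0,[0,0,-0.18],[0,0,0]]]'|f
python3 -m handwheel '[[0,[0,0,-0.18],[0,0,0]]]'|f
```

```text
position: [0.552, 0.0393, 0.1867] contact_force: [4.9, 1.0, -15.9] 
position: [0.552, 0.0393, 0.1889] contact_force: [0.6, 0.1, -5.3] 
position: [0.552, 0.0393, 0.1918] contact_force: [1.2, -0.7, -6.4]
```

```bash
f(){ grep -E "position|contact" | tr '\n' ' '; echo; }
python3 -m handwheel '[[0,[0,0,-0.1],[0,0,0]]]'|f
python3 -m handwheel '[[0,[0,0,-0.1],[0,0,0]]]'|f
python3 -m handwheel '[[0,[0,0,-0.1],[0,0,0]]]'|f
python3 -m handwheel '[[0,[0,0,-0.1],[0,0,0]]]'|f
python3 -m handwheel '[[0,[0,0,-0.1],[0,0,0]]]'|f
```

```text
position: [0.552, 0.0393, 0.1937] contact_force: [1.7, -0.6, -8.4] 
position: [0.552, 0.0393, 0.1948] contact_force: [3.4, 0.1, -14.8] 
position: [0.552, 0.0393, 0.1956] contact_force: [3.5, -0.1, -13.4] 
position: [0.552, 0.0393, 0.1959] contact_force: [4.9, 0.2, -14.8] 
position: [0.552, 0.0393, 0.1963] contact_force: [5.4, -0.5, -15.3]
```

```bash
f(){ grep -E "position|contact" | tr '\n' ' '; echo; }
python3 -m handwheel '[[0,[0,0,-0.15],[0,0,0]]]'|f
python3 -m handwheel '[[0,[0,0,-0.15],[0,0,0]]]'|f
```

```text
position: [0.552, 0.0393, 0.1973] contact_force: [4.2, -0.4, -9.5] 
position: [0.552, 0.0393, 0.1985] contact_force: [5.0, -0.3, -17.4]
```

```bash
f(){ grep -E "position|contact" | tr '\n' ' '; echo; }
python3 -m handwheel '[[0,[0,0,-0.15],[0,0,0]]]'|f
```

```text
position: [0.552, 0.0393, 0.201] contact_force: [0.5, -0.5, -6.3]
```

```bash
f(){ grep -E "position|contact" | tr '\n' ' '; echo; }
python3 -m handwheel '[[0,[0,0,0],[0,0,0]]]'|f
python3 -m handwheel '[[0,[0,0,0.05],[0,0,0]]]'|f
python3 -m handwheel '[[0,[0,0,0.05],[0,0,0]]]'|f
```

```text
position: [0.552, 0.0393, 0.2022] contact_force: [1.3, 0.1, -6.9] 
position: [0.552, 0.0393, 0.2026] contact_force: [1.0, 0.2, -5.8] 
position: [0.552, 0.0393, 0.2026] contact_force: [0.9, 0.3, -6.3]
```

```bash
f(){ grep -E "position|contact" | tr '\n' ' '; echo; }
python3 -m handwheel '[[0,[0,0,0.12],[0,0,0]]]'|f
python3 -m handwheel '[[0,[0,0,0.12],[0,0,0]]]'|f
python3 -m handwheel '[[0,[0,0,0.1],[0,0,0]]]'|f
```

```text
position: [0.5521, 0.0393, 0.2016] contact_force: [2.4, -0.1, -4.9] 
position: [0.5521, 0.0393, 0.2008] contact_force: [-1.6, -0.0, 2.7] 
position: [0.5521, 0.0393, 0.2007] contact_force: [-2.6, -0.1, 5.3]
```

```bash
f(){ grep -E "position|contact|time|width" | tr '\n' ' '; echo; }
python3 -m handwheel '[[0,[0,0,-0.05],[0,0,0]]]'|f
python3 -m handwheel '[[0.35,[0,0,0],[0,0,0]],[0.7,[0,0,0],[0,0,0]],[1,[0,0,0],[0,0,0]],[1,[0,0,0],[0,0,0]],[1,[0,0,0],[0,0,0]],[1,[0,0,0],[0,0,0]]]'|f
python3 -c "
from h import *
for n in ['side','top']:
    c=cam(n,n+'4.png');W=pts(c);R=W.reshape(-1,3);x,y,z=R.T
    m=(abs(x-.55)<.12)&(abs(y-.05)<.15)&(z>.140)&(z<.16);print(np.median(R[m],0),m.sum())
plan(.511,.260,.30,61,8)
"
```

```text
time_s: 9.8 position: [0.552, 0.0393, 0.2012] contact_force: [1.7, 0.7, -5.9] width: 0.0171 
time_s: 10.55 position: [0.552, 0.0392, 0.2014] contact_force: [-0.1, 0.0, -0.2] width: 0.0853 
[0.5531909  0.0660448  0.15028907] 4428
[ 0.52981188 -0.01987607  0.14934236] 2701
now [0.552  0.0392 0.2014] yaz -26.89 tilt [-1.2e-03 -1.0e-04 -1.0e+00] F [-0.08 -0.28  0.1 ] w 0.0849 t 10.65
[[1,[2.23,-1.71,-1.23],[-0.0,-0.0,-11.0]],[1,[2.51,-1.25,-1.23],[-0.0,-0.0,-11.0]],[1,[2.71,-0.75,-1.23],[-0.0,-0.0,-11.0]],[1,[2.8,-0.22,-1.23],[-0.0,-0.0,-11.0]],[1,[2.79,0.32,-1.23],[-0.0,-0.0,-11.0]],[1,[2.68,0.84,-1.23],[-0.0,-0.0,-11.0]],[1,[2.47,1.34,-1.23],[-0.0,-0.0,-11.0]],[1,[2.17,1.79,-1.23],[-0.0,-0.0,-11.0]]]
```

View pics/side4.png

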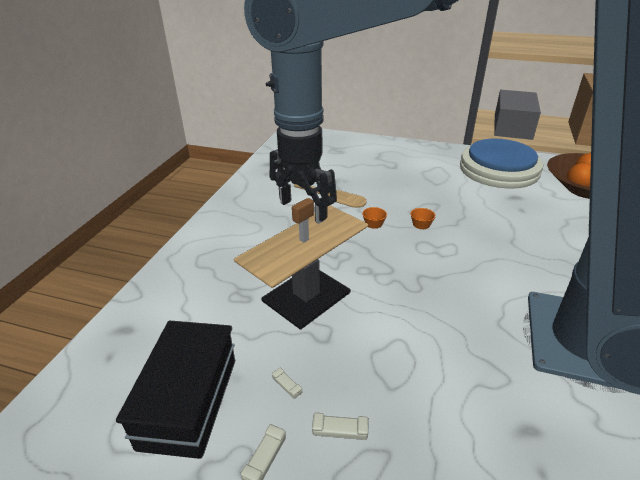

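The tray is held at about z = 0.150, having risen 40 mm, and the gripper at (303, 180) is open and clear of the grip. Next I lift and go over to the rest.

```bash
python3 -m handwheel '[[1,[0,0,-3.5],[0,0,0]],[1,[0,0,-4],[0,0,0]],[1,[2.2,-1.7,0],[0,0,-10]],[1,[2.5,-1.25,0],[0,0,-10.5]],[1,[2.7,-0.75,0],[0,0,-10.5]],[1,[2.8,-0.2,0],[0,0,-10.5]],[1,[2.8,0.3,0],[0,0,-10.5]],[1,[2.7,0.8,0],[0,0,-10.5]],[1,[2.5,1.3,0],[0,0,-10.5]],[1,[2,1.6,0],[0,0,-10]],[1,[0,0,0],[0,0,0]]]' | tail -2
python3 -c "
from h import *
plan(.511,.260,.14,60.5,4,0.6)
"
```

```text
contact_force: [-0.8, -0.6, 0.2]
width: 0.0856
now [0.5136 0.2641 0.2789] yaz 58.26 tilt [-8.e-04  2.e-04 -1.e+00] F [-0.83 -0.64  0.22] w 0.0856 t 12.025
[[0.6,[-0.0,-0.12,3.47],[-0.0,-0.0,-0.6]],[0.6,[-0.0,-0.12,3.47],[-0.0,-0.0,-0.6]],[0.6,[0.0,-0.12,3.47],[-0.0,-0.0,-0.6]],[0.6,[0.0,-0.12,3.47],[-0.0,-0.0,-0.6]]]
```

```bash
python3 -m handwheel '[[0.6,[0,-0.15,3.2],[0,0,-1]],[0.6,[0,-0.15,3.5],[0,0,-0.7]],[0.6,[0,-0.1,3.5],[0,0,-0.5]],[0.6,[0,-0.1,2.0],[0,0,0]],[0.6,[0,0,0],[0,0,0]]]' | tail -2
python3 -c "
from h import *
plan(.511,.260,.04,60.5,3,0.6)
c=cam('side','s5.png')
cv2.imwrite('pics/s5c.png',cv2.resize(c['image'][260:440,200:400,::-1],None,fx=4,fy=3.3))
for n in ['side','top']:
    c=cam(n);W=pts(c);R=W.reshape(-1,3);x,y,z=R.T
    for lo in (.006,.0135):
      p=R[(abs(x-.511)<.045)&(abs(y-.261)<.032)&(z>lo)&(z<.03)]
      if len(p)>5: print(n,len(p),p.mean(0),cv2.minAreaRect((p[:,:2]*1000).astype(np.float32)))
"
```

```text
contact_force: [-0.1, -0.5, 0.9]
width: 0.0511
now [0.5126 0.2561 0.1545] yaz 59.69 tilt [ 0.0021 -0.0015 -1.    ] F [-0.06 -0.47  0.93] w 0.0511 t 12.65
[[0.6,[0.12,0.09,3.81],[-0.0,0.0,-0.3]],[0.6,[0.12,0.09,3.81],[-0.0,0.0,-0.3]],[0.6,[0.11,0.09,3.81],[-0.0,0.0,-0.3]]]
side 405 [0.51092718 0.26254961 0.01304751] ((511.9798583984375, 260.6109924316406), (20.41796112060547, 61.26475524902344), 59.80895233154297)
side 171 [0.51089915 0.26161795 0.0156151 ] ((511.8301696777344, 260.3684387207031), (19.491863250732422, 61.250450134277344), 60.041664123535156)
top 89 [0.50046729 0.26444081 0.01226062] ((506.1453552246094, 251.78469848632812), (36.75729751586914, 61.88814926147461), 56.08614730834961)
top 34 [0.50053493 0.2653631  0.01560607] ((510.43145751953125, 259.7237548828125), (17.942819595336914, 58.83445739746094), 59.437042236328125)
```

View pics/s5c.png

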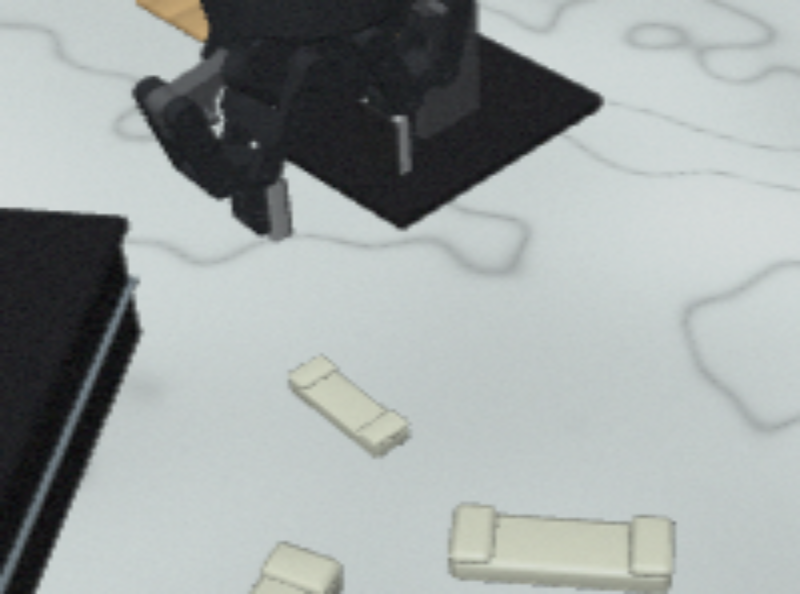

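The fingers are above the small rest, which is at about (350, 405) in the crop, and nothing nearby is in the way. I'll go down in stages.

```bash
python3 -m handwheel '[[0.6,[0.1,0.1,3],[0,0,0]],[0.6,[0.1,0.1,3.5],[0,0,0]],[0.6,[0.1,0.1,3.5],[0,0,0]],[0.6,[0,0.1,1],[0,0,0]],[0.6,[0,0,0],[0,0,0]]]' | tail -2
python3 -c "
from h import *
plan(.511,.2603,.003,60,2,0.6)"
```

```text
contact_force: [-0.4, -0.6, 0.0]
width: 0.0509
now [0.5224 0.2638 0.0533] yaz 59.63 tilt [ 0.0239  0.0045 -0.9997] F [-0.39 -0.59  0.01] w 0.0509 t 13.425
[[0.6,[0.45,-0.48,2.5],[0.5,0.5,-0.2]],[0.6,[0.43,-0.46,2.51],[0.5,0.5,-0.2]]]
```

```bash
python3 -m handwheel '[[0.6,[0.5,-0.5,0.3],[0.5,0.7,0]],[0.6,[0.4,-0.4,0.5],[0.5,0.6,0]],[0.6,[0,0,0.5],[0,0,0]],[0.6,[0,0,0],[0,0,0]]]' | tail -2
python3 -c "
from h import *
plan(.511,.2603,.003,60,2,0.6)"
```

```text
contact_force: [-0.3, 0.4, -0.6]
width: 0.0513
now [0.5118 0.2611 0.0433] yaz 59.61 tilt [-2.0e-04  2.5e-03 -1.0e+00] F [-0.32  0.39 -0.61] w 0.0513 t 13.925
[[0.6,[0.01,-0.06,2.01],[0.1,-0.0,-0.2]],[0.6,[0.01,-0.05,2.01],[0.1,-0.0,-0.2]]]
```

```bash
python3 -m handwheel '[[0.6,[0,0,0.9],[0,0,0]],[0.6,[0,-0.1,1.0],[0.1,0,-0.2]],[0.6,[0,0,0.8],[0,0,0]],[0.6,[0,0,0.4],[0,0,0]],[0.6,[0,0,0],[0,0,0]]]' | tail -2
python3 -c "
from h import *
plan(.511,.2603,.003,60,1,0.6)"
```

```text
contact_force: [0.5, 0.6, -1.2]
width: 0.0515
now [0.5109 0.2601 0.0094] yaz 59.82 tilt [-2.1e-03  5.0e-04 -1.0e+00] F [ 0.49  0.59 -1.21] w 0.0515 t 14.55
[[0.6,[0.0,0.02,0.64],[-0.0,-0.1,-0.2]]]
```

```bash
python3 -m handwheel '[[0.6,[0,0,0.4],[0,0,0]],[0.6,[0,0,0.2],[0,0,0]],[0.6,[0,0,0],[0,0,0]]]'
python3 -c "
from h import *
c=cam('side','s6.png')
cv2.imwrite('pics/s6c.png',cv2.resize(c['image'][320:440,220:360,::-1],None,fx=5,fy=5))"
```

```text
time_s: 14.92
position: [0.5113, 0.2602, 0.0034]
tool_rot: [[-0.865, 0.503, -0.001], [0.503, 0.865, 0.001], [0.001, 0.0, -1.0]]
contact_force: [-0.6, 0.6, 0.2]
width: 0.0511
```

View pics/s6c.png

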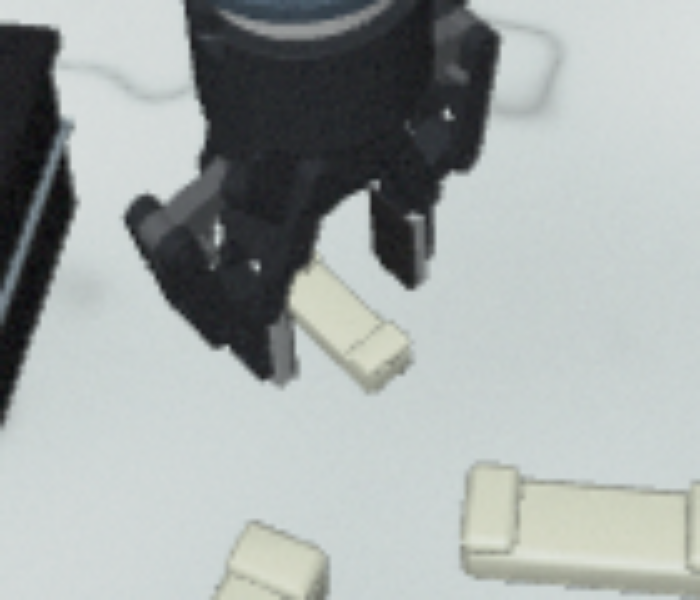

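The fingers straddle the rest's middle. I'll close on it, then lift a little.

```bash
python3 -m handwheel '[[0.3,[0,0,0],[0,0,0]],[0,[0,0,0],[0,0,0]],[0,[0,0,0],[0,0,0]],[0,[0,0,0],[0,0,0]],[0,[0,0,0],[0,0,0]]]'
python3 -m handwheel '[[0,[0,0,-0.5],[0,0,0]],[0,[0,0,-1],[0,0,0]],[0,[0,0,-1.5],[0,0,0]],[0,[0,0,-1.5],[0,0,0]],[0,[0,0,0],[0,0,0]]]'
python3 -c "
from h import *
c=cam('side','s7.png')
cv2.imwrite('pics/s7c.png',cv2.resize(c['image'][300:420,220:360,::-1],None,fx=5,fy=5))"
```

```text
time_s: 15.6
position: [0.5117, 0.2604, 0.0042]
tool_rot: [[-0.865, 0.503, -0.0], [0.503, 0.865, 0.001], [0.001, 0.001, -1.0]]
contact_force: [-0.4, -0.8, 0.1]
width: 0.0179
time_s: 16.23
position: [0.5124, 0.2605, 0.0534]
tool_rot: [[-0.865, 0.503, 0.002], [0.503, 0.865, 0.002], [-0.001, 0.002, -1.0]]
contact_force: [-0.1, -0.5, -0.6]
width: 0.0181
```

View pics/s7c.png

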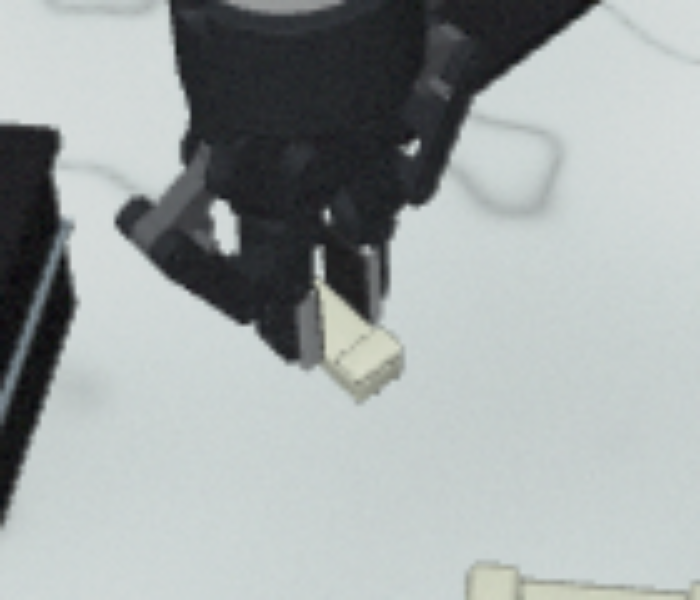

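The rest is held level, with its end ridge at about (365, 365) in the crop. I'll lift it high and carry it to over the tray's +y half.

```bash
python3 -m handwheel '[[0,[0,0,-3],[0,0,0]],[0,[0,0,-4],[0,0,0]],[0,[0,0,-4],[0,0,0]],[0,[0,0,-4],[0,0,0]],[0,[0,0,-3],[0,0,0]],[0,[0,0,0],[0,0,0]]]'
python3 -c "
from h import *
plan(.590,.115,.235,63,6,0)"
```

```text
time_s: 17.02
position: [0.5098, 0.2594, 0.2347]
tool_rot: [[-0.864, 0.503, -0.006], [0.503, 0.864, -0.001], [0.005, -0.004, -1.0]]
contact_force: [-0.9, -0.0, -0.4]
width: 0.0183
now [0.5098 0.2594 0.2347] yaz 59.82 tilt [-6.4e-03 -7.0e-04 -1.0e+00] F [-0.94 -0.01 -0.44] w 0.0183 t 17.025
[[0,[-2.37,-1.41,-0.01],[-0.0,-0.1,-0.5]],[0,[-2.35,-1.43,-0.01],[-0.0,-0.1,-0.5]],[0,[-2.34,-1.45,-0.01],[-0.0,-0.1,-0.5]],[0,[-2.33,-1.47,-0.01],[-0.0,-0.1,-0.5]],[0,[-2.31,-1.5,-0.01],[-0.0,-0.1,-0.5]],[0,[-2.3,-1.52,-0.01],[-0.0,-0.1,-0.5]]]
```

```bash
python3 -m handwheel '[[0,[-2.0,-1.2,0],[0,0,-0.5]],[0,[-2.3,-1.4,0],[0,0,-0.5]],[0,[-2.3,-1.4,0],[0,0,-0.5]],[0,[-2.3,-1.5,0],[0,0,-0.5]],[0,[-2.2,-1.4,0],[0,0,-0.5]],[0,[-1.2,-0.8,0],[0,0,-0.5]],[0,[0,0,0],[0,0,0]]]' |tail -2
python3 -c "
from h import *
plan(.590,.115,.185,63,4,0)"
```

```text
contact_force: [-0.7, -0.4, -0.1]
width: 0.0181
now [0.576  0.129  0.2206] yaz 63.01 tilt [-0.0265 -0.002  -0.9996] F [-0.7  -0.35 -0.08] w 0.0181 t 17.9
[[0,[-0.49,-0.14,0.88],[-0.2,-0.3,0.0]],[0,[-0.49,-0.14,0.88],[-0.2,-0.3,0.0]],[0,[-0.48,-0.15,0.88],[-0.2,-0.3,0.0]],[0,[-0.48,-0.15,0.89],[-0.2,-0.3,0.0]]]
```

```bash
python3 -m handwheel '[[0,[-0.5,-0.15,0.4],[-0.4,-0.5,0]],[0,[-0.5,-0.15,0.5],[-0.3,-0.5,0]],[0,[-0.5,-0.15,0.5],[-0.1,-0.3,0]],[0,[-0.4,-0.1,0.3],[0,0,0]],[0,[0,0,0],[0,0,0]]]' |tail -2
python3 -c "
from h import *
plan(.590,.115,.175,63,3,0)
c=cam('side','s8.png')
cv2.imwrite('pics/s8c.png',cv2.resize(c['image'][140:320,200:400,::-1],None,fx=4,fy=3.3))"
```

```text
contact_force: [0.6, -0.3, -0.0]
width: 0.0182
now [0.5895 0.1171 0.2014] yaz 63.14 tilt [ 3.0e-04  1.1e-03 -1.0e+00] F [ 0.58 -0.25 -0.02] w 0.0182 t 18.525
[[0,[-0.05,-0.06,0.88],[0.0,-0.0,0.0]],[0,[-0.05,-0.05,0.88],[0.0,-0.0,0.0]],[0,[-0.05,-0.05,0.88],[0.0,-0.0,0.0]]]
```

View pics/s8c.png

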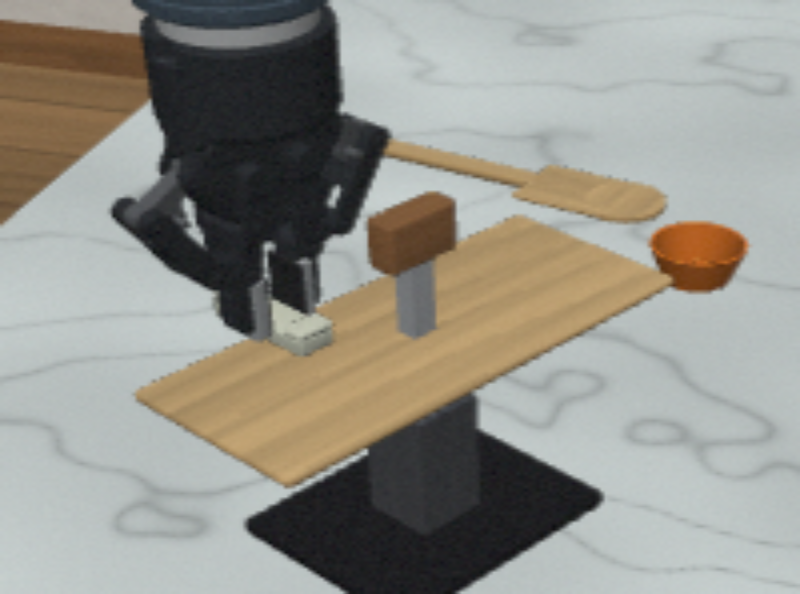

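The rest is above the tray's +y half, well clear of the grip, which is at (412, 230) in the crop. I'll lower it slowly while watching the force.

```bash
f(){ grep -E "position|contact" | tr '\n' ' '; echo; }
python3 -m handwheel '[[0,[0,-0.1,0.7],[0,0,0]],[0,[0,-0.05,0.9],[0,0,0]],[0,[0,0,0.9],[0,0,0]],[0,[0,0,0.7],[0,0,0]],[0,[0,0,0.2],[0,0,0]],[0,[0,0,0],[0,0,0]]]' |f
python3 -c "
from h import *
plan(.590,.115,.157,63,3,0)"
```

```text
position: [0.5884, 0.1161, 0.1648] contact_force: [0.2, 0.6, -0.9] 
now [0.5884 0.1161 0.1648] yaz 63.16 tilt [-4.0e-04  1.3e-03 -1.0e+00] F [ 0.17  0.58 -0.94] w 0.018 t 19.325
[[0,[-0.06,-0.01,0.26],[0.0,-0.0,0.1]],[0,[-0.06,-0.01,0.26],[0.0,-0.0,0.1]],[0,[-0.06,-0.01,0.26],[0.0,-0.0,0.1]]]
```

```bash
f(){ grep -E "position|contact" | tr '\n' ' '; echo; }
python3 -m handwheel '[[0,[0,0,0.25],[0,0,0]],[0,[0,0,0.25],[0,0,0]],[0,[0,0,0.1],[0,0,0]]]' |f
python3 -m handwheel '[[0,[0,0,0.1],[0,0,0]]]' |f
python3 -m handwheel '[[0,[0,0,0.1],[0,0,0]]]' |f
```

```text
position: [0.5889, 0.1161, 0.1591] contact_force: [-0.1, 0.3, -0.5] 
position: [0.5889, 0.1161, 0.1581] contact_force: [-0.1, -0.3, 0.2] 
position: [0.589, 0.1161, 0.1571] contact_force: [0.1, 0.1, -0.1]
```

```bash
f(){ grep -E "position|contact" | tr '\n' ' '; echo; }
python3 -m handwheel '[[0,[0,0,0.08],[0,0,0]]]' |f
python3 -m handwheel '[[0,[0,0,0.08],[0,0,0]]]' |f
python3 -m handwheel '[[0,[0,0,0.08],[0,0,0]]]' |f
```

```text
position: [0.589, 0.1161, 0.1563] contact_force: [-0.6, -0.4, -0.4] 
position: [0.589, 0.1161, 0.1555] contact_force: [0.0, 1.0, -0.8] 
position: [0.589, 0.1161, 0.1546] contact_force: [0.6, -0.1, -0.7]
```

```bash
f(){ grep -E "position|contact" | tr '\n' ' '; echo; }
python3 -m handwheel '[[0,[0,0,0.06],[0,0,0]]]' |f
python3 -m handwheel '[[0,[0,0,0.06],[0,0,0]]]' |f
```

```text
position: [0.589, 0.1161, 0.154] contact_force: [-0.1, 0.1, 0.7] 
position: [0.5891, 0.1161, 0.1539] contact_force: [-2.8, 0.2, 4.8]
```

It touched down at 4.8 N, with the tool at the expected height. I'll release.

```bash
python3 -m handwheel '[[0,[0,0,-0.03],[0,0,0]],[0.25,[0,0,0],[0,0,0]],[0.5,[0,0,0],[0,0,0]],[0.5,[0,0,0],[0,0,0]],[0.5,[0,0,0],[0,0,0]]]'
python3 -m handwheel '[[0.5,[0,0,-1],[0,0,0]],[0.5,[0,0,-2],[0,0,0]],[0.5,[0,0,-3],[0,0,0]],[0.5,[0,0,-4],[0,0,0]],[0.5,[0,0,-4],[0,0,0]],[0.5,[0,0,0],[0,0,0]]]'
python3 -c "
from h import *
for n in ['side','top']:
    c=cam(n,n+'9.png');W=pts(c);R=W.reshape(-1,3);x,y,z=R.T
    m=(abs(x-.55)<.12)&(abs(y-.05)<.15)&(z>.140)&(z<.156);print(n,'tray',np.median(R[m],0).round(4),m.sum())
    p=R[(abs(x-.589)<.05)&(abs(y-.116)<.05)&(z>.156)&(z<.18)]
    if len(p): print(p.mean(0),p[:,2].max(),cv2.minAreaRect((p[:,:2]*1000).astype(np.float32)))
    for q in ['cup_a','bento','rice_paddle']:
        for r in vision.silhouettes(n,q):
            p=W[r['pixels']];p=p[~np.isnan(p[:,0])]
            if r['score']>.3:print(q,round(r['score'],2),np.median(p,0).round(3))
    if n=='side': cv2.imwrite('pics/s9c.png',cv2.resize(c['image'][140:320,200:400,::-1],None,fx=4,fy=3.3))"
```

```text
time_s: 21.2
position: [0.5892, 0.1161, 0.154]
tool_rot: [[-0.892, 0.451, 0.002], [0.451, 0.892, 0.001], [-0.001, 0.002, -1.0]]
contact_force: [0.3, 0.5, -0.6]
width: 0.0426
time_s: 21.95
position: [0.5891, 0.1159, 0.3017]
tool_rot: [[-0.892, 0.451, 0.004], [0.451, 0.892, 0.001], [-0.003, 0.003, -1.0]]
contact_force: [0.0, 0.4, -1.1]
width: 0.0426
side tray [0.5479 0.0554 0.1503] 4264
[0.58862119 0.11933426 0.16261971] 0.16781322881267946 ((589.4293823242188, 116.93214416503906), (20.724897384643555, 62.30137634277344), 64.56653594970703)
cup_a 0.96 [ 0.355 -0.319  0.021]
cup_a 0.77 [ 0.472 -0.288  0.021]
bento 0.79 [0.64  0.372 0.091]
bento 0.48 [0.548 0.049 0.15 ]
rice_paddle 0.97 [ 0.59  -0.372  0.012]
top tray [0.5349 0.008  0.1493] 4002
[0.5839356  0.13841019 0.15931773] 0.16255595797214628 ((583.935546875, 138.41018676757812), (33.96799850463867, 0.0), -176.3373565673828)
cup_a 0.96 [ 0.472 -0.279  0.01 ]
cup_a 0.93 [ 0.351 -0.312  0.011]
bento 0.62 [0.646 0.371 0.089]
rice_paddle 0.6 [ 0.58  -0.373  0.011]
```

View pics/s9c.png

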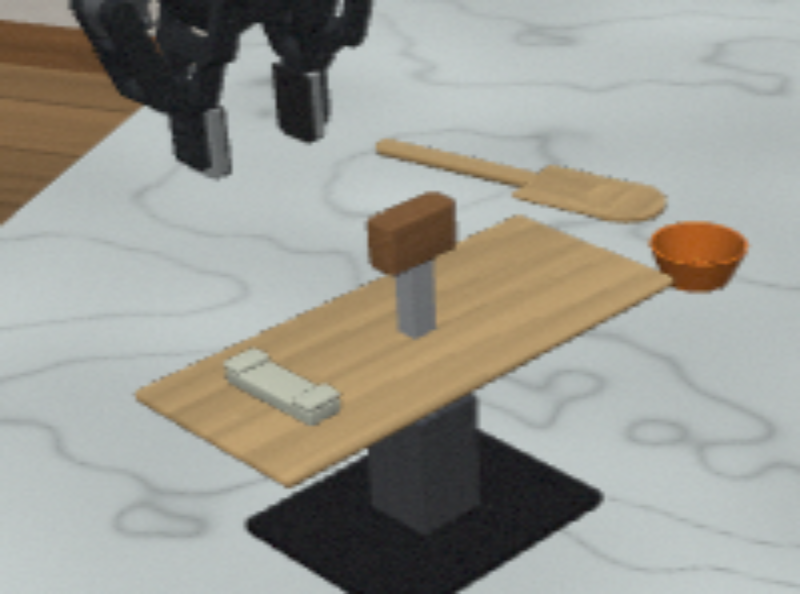

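The rest lies flat and upright on the tray at about (285, 385) in the crop, beside the grip. The tray is still at z = 0.150, the bystanders haven't moved, and the gripper is clear. Handing in.

```bash
python3 -c "
from h import *
print(robot.finish_job())"
```

```text
the job is handed in; nothing more can be done
None
```

I raised the tray three clicks, let it settle on the third notch, and set the smallest chopstick rest on it beside the grip. I then handed the job in at about 22 s of the 72 s allowed; no verdict is reported back.

- **Clicks:** I felt each click as a fall in the pull from about 16–19 N to about the tray's own weight, at roughly 11.5, 27 and 39.5 mm of rise. The dip below the weight showed clearly only at the first click and slightly at the second; I missed it at the third. There I went by the pull falling to the weight and the sideways load vanishing.
- **Tray:** I lowered it gently onto the pawl, pressing down with about 5 N, and let go. It stayed at z ≈ 0.150 m before and after the placing.
- **Chopstick rest:** it touched the tray at about 5 N. In the side picture it stands level at (0.589, 0.117) m, about 85 mm from the grip. The arm mostly hid it from the top camera, so that check rests on one view.
- **Bystanders:** the cups and bento were within a few mm of where they started. The rice paddle's side-camera reading was off by 3 mm in x, and its top-camera reading by 1 mm. I compared these numbers only on the final pictures.

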